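Prime the analyser's wash-line pump

ROBOT

A 6-joint arm with a two-finger parallel gripper is mounted at the origin on a cart in front of the work surface, level with it; the furniture and walls round the work are solid. World frame = base frame: x ahead of the robot, y to its left, z up, the work surface at z = 0. Lengths are in m, angles in rad, forces in N, time in s.
With the tool pointing down it reaches from about 0.375 to 0.975 m from the base axis. Payload 3.8 kg.
Tool frame: the origin (TCP) lies at the very end of the fingers, on their centre line; the grasp point (between the pads) lies 19 mm behind it (env.hold_point_z is the distance from the TCP to the grasp point, in m); x points along the fingers, y is the direction in which the jaws open and shut, and the axes are right-handed (so a half turn about x gives the same grasp; the last joint's range is limited). The gripper opens to 88 mm and grips with 3 to 60 N. Pads are 18 mm wide; open, the fingers measure 123 mm over their backs; the gripper's body (75 mm by 187 mm) begins 45 mm behind the grasp point.
Start: joints at [1.082, 0.264, 1.604, -0, 1.274, -0.037], TCP at [0.295, 0.607, 0.239] pointing down, gripper open.
Joint ranges: [-2.63, 2.63], [-0.94, 2.18], [0.31, 2.57], [-1.31, 4.45], [0, 2.66], [-2.55, 2.55]. Speed limits (rad/s): [2.57, 2.57, 3.14, 3.14, 3.14, 3.14].

INTERFACE

Orientations are given as a unit quaternion [x, y, z, w].
In Python, from rig import sensors, vision, ticket, env gives the robot as it stands.
- The arm moves only by the tool play_rows, never from a script. Its argument "increments" is a list of rows, each a list of 7 numbers: the finger opening in m, from 0 to 0.0881, then the shift along the tool's x, y, z in m, then the turn, a rotation vector about the tool's x, y, z in degrees. In form: [[fingers, dx, dy, dz, wx, wy, wz], ...]. A call has 1 to 12 rows; each row is the pose to reach, as a shift and turn from the pose commanded when the call began, along the tool's axes at that moment; what a row does not reach only later rows make up. A row lasts 1/10 s, in which the tool goes at most 50 mm and 8.59 degrees, less where a joint would pass 70% of its speed; a pose out of reach is approached as far as the arm can. A call with a gripper value outside its range is refused whole. The fingers move at their own pace and stop on an object; the grip force is fixed at half the most. Time passes only in rows, so rows that repeat a pose let the fingers close. It gives the time, the measured TCP pose, the force and the opening at its end, in the units of the state.
- sensors.state(): the state, without advancing time (a new reading comes with each control period).
- vision.snapshot(name): name is "side" or "top" or "wrist"; returns the picture (420x560x3 uint8, red, green, blue); there is no depth.
- vision.get_calibration(name): a dict with "mtx" (3x3 intrinsics, pixels), "R" (3x3) and "t" (3): a world point X has camera coordinates R X + t; the wrist camera has in their place "T_tool_cam" (4x4, takes a point from camera to tool coordinates, whose origin is the TCP and whose axes are the tool frame's). Camera axes: x right, y down, z forward; pixel columns grow to the right and rows downward; lengths in m; the calibration is good to about 2 mm. The wrist camera is an equidistant fisheye: a pixel r from the principal point sees the ray r / f radians off the axis. A picture is of the moment at which its call begins: read the wrist's pose just before it. get_calibration takes no time and is no camera call.
- ticket.finish_job(): hands the job in, once; it reports no verdict.
The state is a dict: "time_s": time; "joint_pos": joint angles; "joint_velocities": joint speeds; "tau": joint torques, N m; "tcp_pos": TCP position; "orientation": TCP orientation; "contact_force": force on the tool from outside, world axes, zero at the start; "wrist_torque": the same for the moment, N m; "finger_gap": finger opening in m.
Only numpy, scipy, OpenCV 4.12 (cv2) and the standard library are available. Lean on these libraries where they do the work, as an engineer would, in place of code of your own. Each camera call takes 0.05 s, during which the arm holds its last target.

TASK

Prime the wash-line pump, the one with the blue knob: with the fingertips push its knob all the way down and let it come right back up, again and again, until its orange indicator pin has popped fully out, then let the knob come up and move clear. Nothing is gripped, lifted or shifted: the pump stays where it stands, the pins are not touched, the pump with the yellow knob is left unpressed, and the things around stay where they are.

Things in the scene. Friction and masses are not known exactly. Their poses are not given: they have to be found in the camera images.
- blue_pump: target pump: loose white block pump on a grey foot, 66 x 126 x 58 mm high, 0.9 kg, with a blue stripe along one long side; origin at the centre of its underside, z up. Its blue knob stands on the top at local y = +30 mm, its orange indicator pin comes out of the top at local y = -24 mm; two short hose stubs stick out of the +x side (to 45 mm from the centre).
- blue_knob_top (a point): centre of the flat top of the blue round push knob (34 mm across, 14 mm thick), moves with the plunger: 103 mm above the worktop when up, 85 mm when fully down
- blue_plunger (a joint): how far the plunger is pushed down, m: 0 = up, 0.018 = fully down. A spring (4 N at the top, 8 N at the bottom; about 10 N with the works moving) brings it back up by itself. Under the knob a ratchet moves on one notch per stroke; for this the plunger must go down at least 15.5 mm and come back to within 1 mm of the top. Further strokes after the pin is out do no harm.
- blue_pin (a joint): how far the orange indicator pin (12 mm in diameter) stands out, m: 0 = in (its tip 2 mm above the top of the pump), 0.020 = fully out. It stays in until the ratchet has gone far enough, then a spring pops it out and it stays out. The number needed differs from run to run, usually 3 to 6 full strokes.
- blue_pin_tip (a point): centre of the top of the orange pin of the blue pump
- yellow_pump: other pump, not to be used: loose white block pump on a grey foot, 66 x 126 x 58 mm high, 0.9 kg, with a yellow stripe along one long side; origin at the centre of its underside, z up. Its yellow knob stands on the top at local y = +30 mm, its orange indicator pin comes out of the top at local y = -24 mm; two short hose stubs stick out of the +x side (to 45 mm from the centre).
- yellow_knob_top (a point): centre of the flat top of the yellow round push knob (34 mm across, 14 mm thick), moves with the plunger: 103 mm above the worktop when up, 85 mm when fully down
- yellow_plunger (a joint): how far the plunger is pushed down, m: 0 = up, 0.018 = fully down. A spring (4 N at the top, 8 N at the bottom; about 10 N with the works moving) brings it back up by itself. Under the knob a ratchet moves on one notch per stroke; for this the plunger must go down at least 15.5 mm and come back to within 1 mm of the top. Further strokes after the pin is out do no harm.
- yellow_pin (a joint): how far the orange indicator pin (12 mm in diameter) stands out, m: 0 = in (its tip 2 mm above the top of the pump), 0.020 = fully out. It stays in until the ratchet has gone far enough, then a spring pops it out and it stays out. The number needed differs from run to run, usually 3 to 6 full strokes.
- yellow_pin_tip (a point): centre of the top of the orange pin of the yellow pump
- bench_timer: bystander: loose white countdown timer with three keys, 64 x 68 x 21 mm; origin at the centre of its underside
- red_cup: bystander: loose specimen cup with red lid, 65 mm across, 74 mm high; origin at the centre of its underside
- yellow_cup_1: bystander: loose specimen cup with yellow lid, 65 mm across, 74 mm high; origin at the centre of its underside
- yellow_cup_2: bystander: loose specimen cup with yellow lid, 65 mm across, 74 mm high; origin at the centre of its underside
- forceps: bystander: loose steel forceps lying flat, 16 x 128 x 10 mm; origin at the centre of its underside
- red_marker: bystander: loose felt marker with red cap, 11 x 132 x 13 mm; origin at the centre of its underside

How it is judged:
On the way, in this order (a step that is already met when the one before it is completed fails the run):
1. the blue knob is pushed down (value of joint blue_plunger above 0.014 m), for 0.02 s.
2. the pin of the blue pump has popped fully out (value of joint blue_pin above 0.018 m), for 0.2 s.
At the end, for the whole second after the job is handed in: The blue pump's pin stands at least 18 of its 20 mm out, its knob is back up (within 2 mm); the yellow pump's knob is up and its pin still in (within 4 mm); both pumps stand upright, at rest, within 20 mm of where they stood, and so do the six loose things (value of joint blue_pin above 0.018 m and value of joint each of blue_plunger, yellow_plunger below 0.002 m and value of joint yellow_pin below 0.004 m and distance of each of blue_pump, yellow_pump, bench_timer, red_cup, yellow_cup_1, yellow_cup_2, forceps, red_marker from where it was at the start of the episode below 0.02 m and angle between each of blue_pump, yellow_pump's own z axis and vertical below 0.05 rad and linear speed of blue_pump below 0.01 m/s); the robot touches nothing.
It fails at once if the yellow knob is pressed (more than 5 mm) (value of joint yellow_plunger above 0.005 m).
It fails at once if a pin is touched by the robot (contact force between any of the arm, the fingers and blue_pin above 1 N or contact force between any of the arm, the fingers and yellow_pin above 1 N).
It fails at once if a pump is lifted or tipped (10 mm or 0.15 rad) or shifted more than 20 mm (height (world z) of any of blue_pump, yellow_pump above 0.01 m or angle between any of blue_pump, yellow_pump's own z axis and vertical above 0.15 rad or distance of any of blue_pump, yellow_pump from where it was at the start of the episode above 0.02 m).
It fails at once if one of the loose things around is moved more than 20 mm (distance of any of bench_timer, red_cup, yellow_cup_1, yellow_cup_2, forceps, red_marker from where it was at the start of the episode above 0.02 m).
It also fails if it takes over 51 s, if anything falls off the work surface, if the arm or the gripper's body presses on something with over 40 N, if the wrist force passes 120 N, or if a joint passes its speed limit or range.

## Working session

There is one attempt and no reset: what is moved stays moved. The work goes in short steps, Python scripts to look and compute and a tool call to move; the robot and the scene stay as the last step left them, time stands still between calls to the robot, and variables do not carry over. Pictures are saved under pics/ and viewed, and the job is handed in when it is done.

Besides the shell and the picture viewer there is one more tool, called after "Call:" as name([rows], argument=value, ...), one row to a line, values as JSON. play_rows: Moves the arm, as the interface text tells. Its arguments: {"type":"object","properties":{"increments":{"type":"array"}},"required":["increments"]}

```bash
mkdir -p pics; python3 - <<'E'
from rig import sensors, vision, ticket, env
import cv2
print(sensors.state())
for n in ("side","top","wrist"):
    im=vision.snapshot(n); cv2.imwrite(f"pics/{n}0.png",im[:,:,::-1])
    print(n,vision.get_calibration(n))
E
```

```text
{'time_s': 0.0, 'joint_pos': array([ 1.08210271e+00,  2.64741533e-01,  1.60531398e+00,  4.27202225e-06,
        1.27368946e+00, -3.69035051e-02]), 'joint_velocities': array([0.00061519, 0.00059339, 0.00037089, 0.00119614, 0.00016478,
       0.00209763]), 'tau': array([-2.56520190e-05, -5.02119720e+01, -3.56874704e+01,  7.27873505e-02,
        2.95786851e-02, -1.89272228e-04]), 'tcp_pos': array([0.29437237, 0.60667317, 0.23742824]), 'orientation': array([ 0.15764279,  0.68934062, -0.1591117 ,  0.68894247]), 'contact_force': array([ 0.07597032, -0.10470745, -1.13870648]), 'wrist_torque': array([ 0.03785668, -0.04310065,  0.03951978]), 'finger_gap': 0.0879758711114778}
side {'mtx': array([[415.19301995,   0.        , 281.56434272],
       [  0.        , 415.19301995, 205.13892517],
       [  0.        ,   0.        ,   1.        ]]), 'R': array([[ 0.94019699, -0.34051171,  0.00902241],
       [-0.18089296, -0.52156225, -0.83381686],
       [ 0.28863016,  0.78232001, -0.55196742]]), 't': array([-0.48309017,  0.0662395 ,  1.05510811])}
top {'mtx': array([[426.69513968,   0.        , 274.2224457 ],
       [  0.        , 426.69513968, 209.91689608],
       [  0.        ,   0.        ,   1.        ]]), 'R': array([[ 0.00348002, -0.99992275, -0.01193281],
       [-0.98839675, -0.00162735, -0.15188555],
       [ 0.1518544 ,  0.01232292, -0.98832605]]), 't': array([-0.16537382,  0.41354372,  1.21914808])}
wrist {'mtx': array([[325.1922621 ,   0.        , 277.46570072],
       [  0.        , 325.1922621 , 209.51176875],
       [  0.        ,   0.        ,   1.        ]]), 'T_tool_cam': array([[ 3.38449293e-04, -2.72436462e-01,  9.62173716e-01,
        -1.45178933e-01],
       [ 9.99999470e-01,  1.02782813e-03, -6.07283814e-05,
         1.12696858e-03],
       [-9.72404589e-04,  9.62173226e-01,  2.72436666e-01,
        -6.90023895e-02],
       [ 0.00000000e+00,  0.00000000e+00,  0.00000000e+00,
         1.00000000e+00]])}
```

View pics/side0.png

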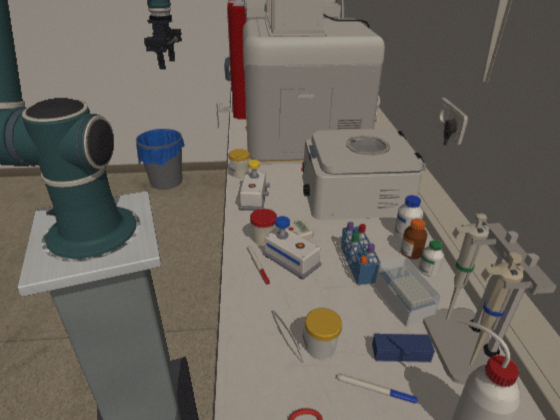

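View pics/top0.png

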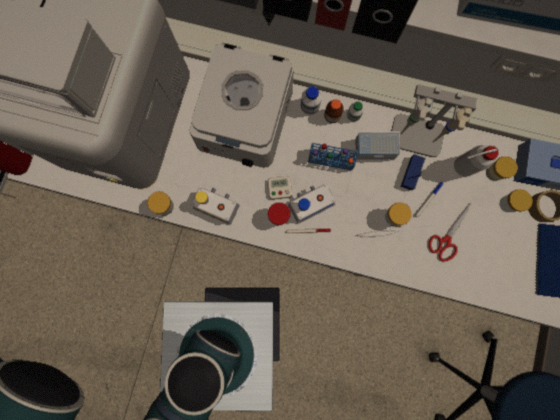

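View pics/wrist0.png

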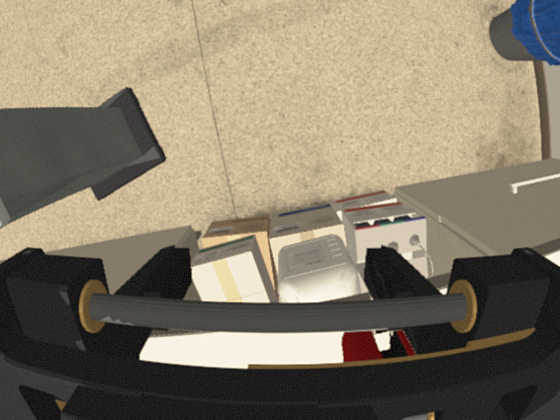

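```bash
python3 - <<'E'
import cv2
a=cv2.imread("pics/top0.png")[165:245,250:350]; b=cv2.imread("pics/side0.png")[195:285,235:335]
cv2.imwrite("pics/ta.png",cv2.resize(a,None,fx=7,fy=7,interpolation=cv2.INTER_CUBIC))
cv2.imwrite("pics/sa.png",cv2.resize(b,None,fx=6,fy=6,interpolation=cv2.INTER_CUBIC))
E
```

```text
(no output)
```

View pics/ta.png

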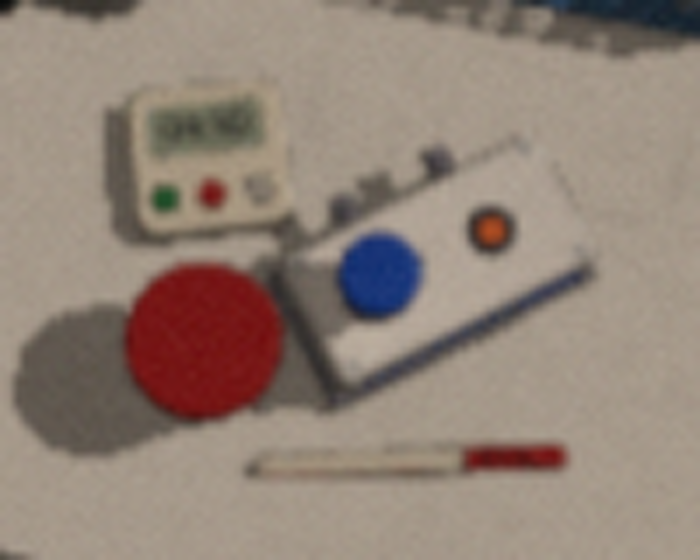

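View pics/sa.png

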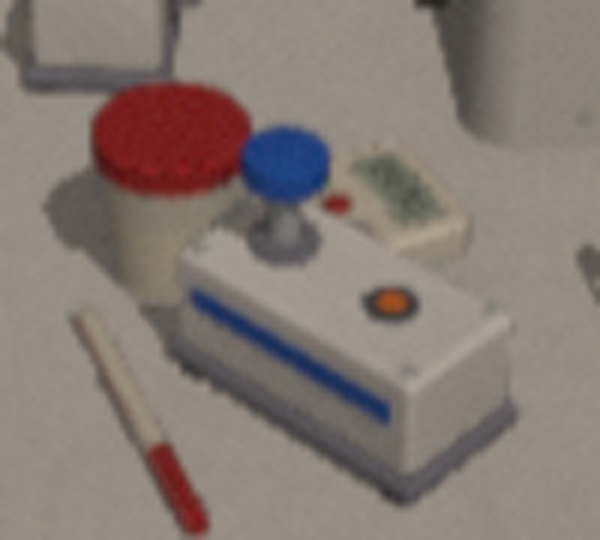

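The knob top is at about (304,204) in the top view and (282.5,220) in the side view. The pin is at (320,198) in the top view and (300,245) in the side view.

```bash
cat > h.py <<'E'
import numpy as np
from scipy.spatial.transform import Rotation as Ro
from rig import sensors, vision, ticket, env
def onplane(n,u,v,z):
    c=vision.get_calibration(n);R,t=c["R"],c["t"];o=-R.T@t
    d=R.T@np.linalg.solve(c["mtx"],[u,v,1]);return o+d*(z-o[2])/d[2]
def proj(n,X):
    c=vision.get_calibration(n);p=c["mtx"]@(c["R"]@np.array(X)+c["t"]);return p[:2]/p[2]
def totool(X):
    s=sensors.state();return Ro.from_quat(s["orientation"]).inv().apply(np.array(X)-s["tcp_pos"])
E
python3 - <<'E'
from h import *
k=lambda o,x,y,s:(o[0]+(x+.5)/s-.5,o[1]+(y+.5)/s-.5)
t=(250,165);q=(235,195)
for nm,n,p,z in [("knob","top",k(t,380,273,7),.103),("knob","side",k(q,286,152,6),.103),("pin","top",k(t,491,231,7),.06),("pin","side",k(q,391,302,6),.06),
 ("cup","top",k(t,204,340,7),.074),("cup","side",k(q,171,130,6),.074)]:
    print(nm,n,onplane(n,*p,z).round(4))
s=sensors.state();print(Ro.from_quat(s["orientation"]).as_matrix().round(3), env.hold_point_z)
E
```

```text
knob top [ 0.4207 -0.247   0.103 ]
knob side [ 0.4246 -0.2482  0.103 ]
pin top [ 0.4455 -0.295   0.06  ]
pin side [ 0.4496 -0.2942  0.06  ]
cup top [ 0.3981 -0.1776  0.074 ]
cup side [ 0.4008 -0.181   0.074 ]
[[-0.001  0.437  0.9  ]
 [-0.002  0.9   -0.437]
 [-1.    -0.002 -0.   ]] 0.0187
```

```bash
python3 - <<'E'
from h import *
for a in [("side",247,152,0),("side",306,197,0),("top",243,165,0),("top",195,128,.0),("top",135,188,0.0),("top",128,188,.3)]: print(a,onplane(*a).round(3))
for X in [(.42,.28,.239),(.4225,-.2475,.15)]: print(X,totool(X).round(4))
E
```

```text
('side', 247, 152, 0) [0.498 0.308 0.   ]
('side', 306, 197, 0) [ 0.579 -0.029  0.   ]
('top', 243, 165, 0) [ 0.557 -0.068  0.   ]
('top', 195, 128, 0.0) [0.675 0.083 0.   ]
('top', 135, 188, 0.0) [0.485 0.259 0.   ]
('top', 128, 188, 0.3) [0.423 0.171 0.3  ]
(0.42, 0.28, 0.239) [-0.0009 -0.2392  0.2556]
(0.4225, -0.2475, 0.15) [ 0.0889 -0.7125  0.4882]
```

```bash
python3 - <<'E'
from h import *
W=np.array([(.294,.607),(.295,.57),(.30,.32),(.36,.2),(.40,.1),(.41,-.02),(.42,-.12),(.4225,-.2475)])
d=np.r_[0,np.cumsum(np.linalg.norm(np.diff(W,axis=0),axis=1))]
L=np.linspace(0,d[-1],21)[1:]
for l in L:
    p=[np.interp(l,d,W[:,0]),np.interp(l,d,W[:,1]),.237]; print(np.round(p,3),totool(p).round(3))
E
```

```text
[0.295 0.563 0.237] [ 0.001 -0.039  0.02 ]
[0.296 0.519 0.237] [ 0.001 -0.078  0.04 ]
[0.297 0.475 0.237] [ 0.001 -0.117  0.06 ]
[0.298 0.432 0.237] [ 0.001 -0.156  0.08 ]
[0.299 0.388 0.237] [ 0.001 -0.195  0.099]
[0.3   0.344 0.237] [ 0.001 -0.234  0.119]
[0.309 0.302 0.237] [ 0.001 -0.268  0.146]
[0.329 0.263 0.237] [ 0.001 -0.295  0.181]
[0.348 0.224 0.237] [ 0.001 -0.321  0.216]
[0.366 0.184 0.237] [ 0.001 -0.349  0.25 ]
[0.383 0.143 0.237] [ 0.001 -0.379  0.282]
[0.399 0.102 0.237] [ 0.001 -0.408  0.314]
[0.403 0.059 0.237] [ 0.001 -0.445  0.337]
[0.407 0.015 0.237] [ 0.002 -0.483  0.36 ]
[ 0.411 -0.029  0.237] [ 0.002 -0.521  0.382]
[ 0.415 -0.072  0.237] [ 0.002 -0.558  0.405]
[ 0.42  -0.116  0.237] [ 0.002 -0.596  0.428]
[ 0.421 -0.16   0.237] [ 0.002 -0.634  0.448]
[ 0.422 -0.204  0.237] [ 0.002 -0.674  0.468]
[ 0.422 -0.248  0.237] [ 0.002 -0.713  0.488]
```

Call:
play_rows([
  [0, 0, -0.04, 0.02, 0, 0, 0],
  [0, 0, -0.08, 0.04, 0, 0, 0],
  [0, 0, -0.117, 0.06, 0, 0, 0],
  [0, 0, -0.156, 0.08, 0, 0, 0],
  [0, 0, -0.195, 0.1, 0, 0, 0],
  [0, 0, -0.234, 0.12, 0, 0, 0],
  [0, 0, -0.268, 0.146, 0, 0, 0],
  [0, 0, -0.295, 0.18, 0, 0, 0],
  [0, 0, -0.32, 0.215, 0, 0, 0],
  [0, 0, -0.35, 0.25, 0, 0, 0],
  [0, 0, -0.38, 0.28, 0, 0, 0],
  [0, 0, -0.41, 0.314, 0, 0, 0],
])

```text
time_s: 1.35
tcp_pos: [0.3981, 0.0997, 0.2387]
orientation: [0.158, 0.689, -0.158, 0.689]
contact_force: [2.0, 1.0, 0.5]
finger_gap: 0.0002
```

Call:
play_rows([
  [0, 0, -0.038, 0.023, 0, 0, 0],
  [0, 0, -0.075, 0.046, 0, 0, 0],
  [0, 0, -0.113, 0.069, 0, 0, 0],
  [0, 0, -0.15, 0.092, 0, 0, 0],
  [0, 0, -0.188, 0.114, 0, 0, 0],
  [0, 0, -0.226, 0.134, 0, 0, 0],
  [0, 0, -0.265, 0.154, 0, 0, 0],
  [0, 0, -0.303, 0.174, 0, 0, 0],
  [0, 0.05, -0.303, 0.174, 0, 0, 0],
  [0, 0.09, -0.303, 0.174, 0, 0, 0],
  [0, 0.11, -0.303, 0.174, 0, 0, 0],
  [0, 0.11, -0.303, 0.174, 0, 0, 0],
])

```text
time_s: 2.55
tcp_pos: [0.4193, -0.2455, 0.1246]
orientation: [0.16, 0.692, -0.158, 0.686]
contact_force: [0.6, 0.4, -0.2]
finger_gap: 0.0006
```

```bash
python3 - <<'E'
from h import *
import cv2
s=sensors.state();print(s["tcp_pos"],s["contact_force"],s["joint_pos"])
b=vision.snapshot("side")[190:290,225:345,::-1]; a=vision.snapshot("top")[155:245,245:365,::-1]; w=vision.snapshot("wrist")
o=np.hstack([cv2.resize(x,(400,333),interpolation=cv2.INTER_CUBIC) for x in (b,a)])
cv2.imwrite("pics/s1.png",o); cv2.imwrite("pics/w1.png",w[:,:,::-1])
E
```

```text
[ 0.41933235 -0.24552571  0.12462932] [ 0.59595559  0.42443491 -0.23635104] [-5.80971380e-01  1.41918390e-02  2.11017359e+00  8.53739270e-06
  1.02570331e+00 -1.69940839e+00]
```

View pics/s1.png

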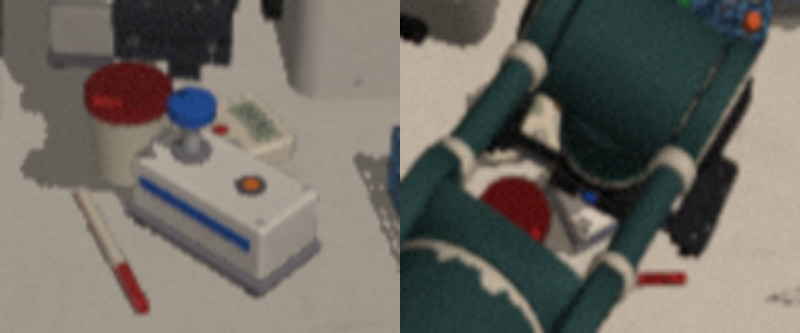

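View pics/w1.png

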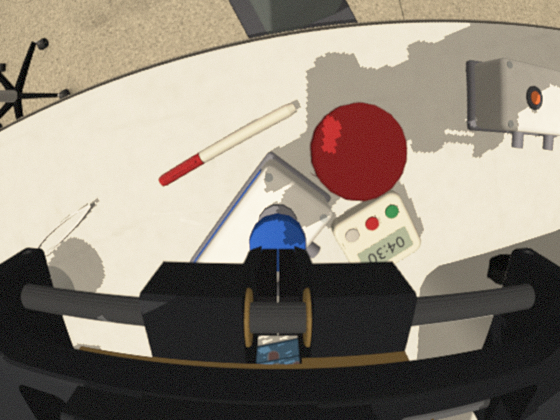

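Call:
play_rows([
  [0, 0, 0, 0.003, 0, 0, 0],
  [0, 0.01, 0, 0.003, 0, 0, 0],
  [0, 0.018, 0, 0.003, 0, 0, 0],
  [0, 0.022, 0, 0.003, 0, 0, 0],
  [0, 0.027, 0, 0.003, 0, 0, 0],
  [0, 0.032, 0, 0.003, 0, 0, 0],
  [0, 0.036, 0, 0.003, 0, 0, 0],
  [0, 0.038, 0, 0.003, 0, 0, 0],
  [0, 0.038, 0, 0.003, 0, 0, 0],
])

```text
time_s: 3.6
tcp_pos: [0.4249, -0.2483, 0.091]
orientation: [0.159, 0.689, -0.158, 0.689]
contact_force: [-2.8, 2.2, 7.2]
finger_gap: 0.0005
```

```bash
python3 - <<'E'
from h import *
import cv2
s=sensors.state();print(s["tcp_pos"],s["contact_force"],s["wrist_torque"])
b=vision.snapshot("side")[190:290,225:345,::-1]
cv2.imwrite("pics/s2.png",cv2.resize(b,(720,600),interpolation=cv2.INTER_CUBIC))
E
```

```text
[ 0.42494211 -0.24832986  0.09096515] [-2.82556497  2.16271226  7.16758007] [ 0.35177366  0.47443651 -0.02798869]
```

View pics/s2.png

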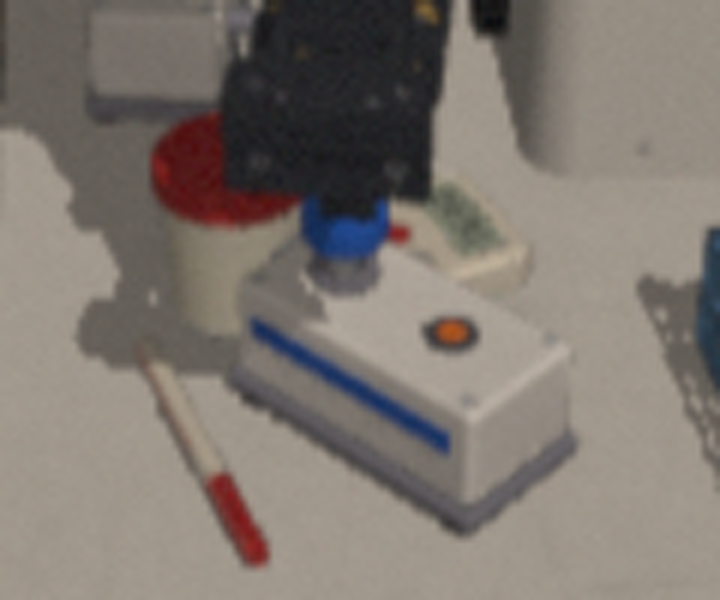

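Call:
play_rows([
  [0, 0.004, 0, 0, 0, 0, 0],
  [0, 0.008, 0, 0, 0, 0, 0],
  [0, 0.009, 0, 0, 0, 0, 0],
  [0, 0.009, 0, 0, 0, 0, 0],
])

```text
time_s: 4.05
tcp_pos: [0.4253, -0.2485, 0.0852]
orientation: [0.159, 0.689, -0.158, 0.689]
contact_force: [-10.2, 6.8, 28.5]
finger_gap: 0.0002
```

```bash
python3 - <<'E'
from h import *
s=sensors.state();print(s["tcp_pos"],s["contact_force"],s["wrist_torque"])
E
```

```text
[ 0.42529622 -0.24853556  0.08518923] [-10.16546127   6.79615627  28.52797731] [1.19796176 1.75118866 0.02686691]
```

Call:
play_rows([
  [0, -0.008, 0, 0, 0, 0, 0],
  [0, -0.017, 0, 0, 0, 0, 0],
  [0, -0.026, 0, 0, 0, 0, 0],
  [0, -0.027, 0, -0.002, 0, 0, 0],
  [0, -0.027, 0, -0.002, 0, 0, 0],
  [0, -0.02, 0, -0.002, 0, 0, 0],
  [0, -0.013, 0, -0.002, 0, 0, 0],
  [0, -0.006, 0, -0.002, 0, 0, 0],
  [0, -0.001, 0, -0.002, 0, 0, 0],
  [0, -0.001, 0, -0.002, 0, 0, 0],
  [0, -0.001, 0, -0.002, 0, 0, 0],
])

```text
time_s: 5.15
tcp_pos: [0.4241, -0.2482, 0.0852]
orientation: [0.158, 0.689, -0.158, 0.689]
contact_force: [-7.0, 4.5, 24.0]
finger_gap: 0.0003
```

Full stroke 2 down. Up, then look.

Call:
play_rows([
  [0, -0.008, 0, 0, 0, 0, 0],
  [0, -0.017, 0, 0, 0, 0, 0],
  [0, -0.026, 0, 0, 0, 0, 0],
  [0, -0.026, 0, 0, 0, 0, 0],
  [0, -0.026, 0, 0, 0, 0, 0],
])

```text
time_s: 5.65
tcp_pos: [0.4227, -0.2473, 0.1078]
orientation: [0.159, 0.69, -0.158, 0.689]
contact_force: [0.4, 0.3, -0.6]
finger_gap: 0.0005
```

```bash
cat > look.py <<'E'
from h import *
import cv2,sys
s=sensors.state();print(s["time_s"],s["tcp_pos"],s["contact_force"])
b=vision.snapshot("side")[190:290,225:345,::-1]
cv2.imwrite(f"pics/{sys.argv[1]}.png",cv2.resize(b,(720,600),interpolation=cv2.INTER_CUBIC))
E
python3 look.py s3
```

```text
5.65 [ 0.42268511 -0.2472646   0.10781194] [ 0.36250584  0.31525446 -0.55993391]
```

View pics/s3.png

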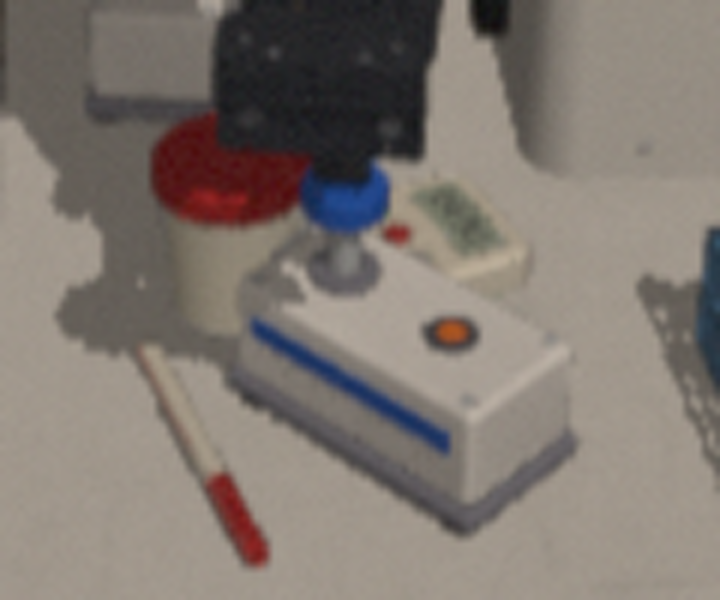

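The knob is up, the pump has not moved, and the pin at (450,332) is still in. I'll keep stroking.

Call:
play_rows([
  [0, 0.007, 0, 0, 0, 0, 0],
  [0, 0.014, 0, 0, 0, 0, 0],
  [0, 0.021, 0, 0, 0, 0, 0],
  [0, 0.026, 0, 0, 0, 0, 0],
  [0, 0.026, 0, 0, 0, 0, 0],
  [0, 0.026, 0, 0, 0, 0, 0],
  [0, 0.018, 0, 0, 0, 0, 0],
  [0, 0.009, 0, 0, 0, 0, 0],
  [0, 0, 0, 0, 0, 0, 0],
  [0, 0, 0, 0, 0, 0, 0],
  [0, 0, 0, 0, 0, 0, 0],
])

```text
time_s: 6.8
tcp_pos: [0.4229, -0.2474, 0.108]
orientation: [0.158, 0.69, -0.158, 0.689]
contact_force: [-0.7, 0.0, -0.0]
finger_gap: 0.0004
```

```bash
python3 look.py s4
```

```text
6.8 [ 0.42288538 -0.24737228  0.10796529] [-0.65673867  0.00971515 -0.04199323]
```

View pics/s4.png

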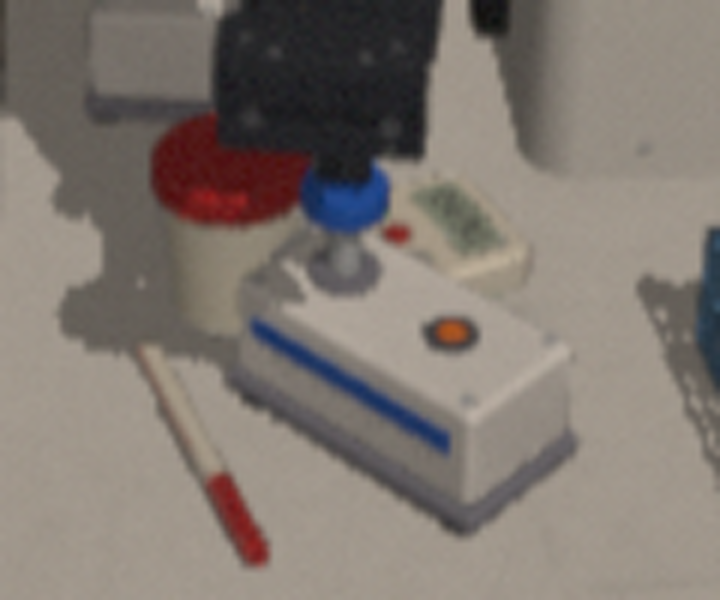

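Pin still in after three strokes; fourth.

Call:
play_rows([
  [0, 0.007, 0, 0, 0, 0, 0],
  [0, 0.014, 0, 0, 0, 0, 0],
  [0, 0.021, 0, 0, 0, 0, 0],
  [0, 0.026, 0, 0, 0, 0, 0],
  [0, 0.026, 0, 0, 0, 0, 0],
  [0, 0.026, 0, 0, 0, 0, 0],
  [0, 0.018, 0, 0, 0, 0, 0],
  [0, 0.009, 0, 0, 0, 0, 0],
  [0, 0, 0, 0, 0, 0, 0],
  [0, 0, 0, 0, 0, 0, 0],
  [0, 0, 0, 0, 0, 0, 0],
])

```text
time_s: 7.95
tcp_pos: [0.4229, -0.2474, 0.108]
orientation: [0.159, 0.69, -0.158, 0.689]
contact_force: [0.3, 0.2, -0.9]
finger_gap: 0.0001
```

```bash
python3 look.py s5
```

```text
7.95 [ 0.42285724 -0.24737623  0.10797481] [ 0.31015975  0.23359102 -0.85822466]
```

View pics/s5.png

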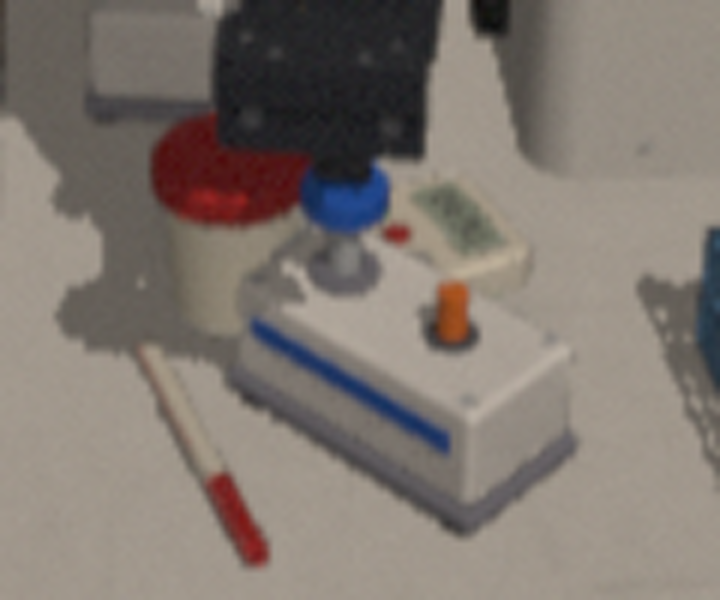

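The pin is out: its tip is at (453,290), where it was at 332. Next I'll raise the arm clear and check its height.

Call:
play_rows([
  [0, -0.03, 0, 0, 0, 0, 0],
  [0, -0.07, 0, 0, 0, 0, 0],
  [0, -0.11, 0, 0, 0, 0, 0],
  [0, -0.13, 0, 0, 0, 0, 0],
  [0, -0.13, 0, 0, 0, 0, 0],
  [0, -0.13, 0, 0, 0, 0, 0],
])

```text
time_s: 8.6
tcp_pos: [0.4229, -0.2474, 0.2375]
orientation: [0.159, 0.69, -0.158, 0.689]
contact_force: [0.2, 0.1, -1.0]
finger_gap: 0.0004
```

```bash
python3 look.py s6; python3 - <<'E'
from h import *
k=lambda p:((p-[225,190])*6).round()
for z in (.06,.078,.08): print(z,k(proj("side",(.4475,-.2946,z))))
for z in (.101,.103): print(z,k(proj("side",(.4235,-.2478,z))))
E
```

```text
8.6 [ 0.42289698 -0.24739683  0.2374805 ] [ 0.18592092  0.11792646 -1.00455635]
0.06 [444. 331.]
0.078 [445. 293.]
0.08 [445. 289.]
0.101 [340. 184.]
0.103 [340. 180.]
```

View pics/s6.png

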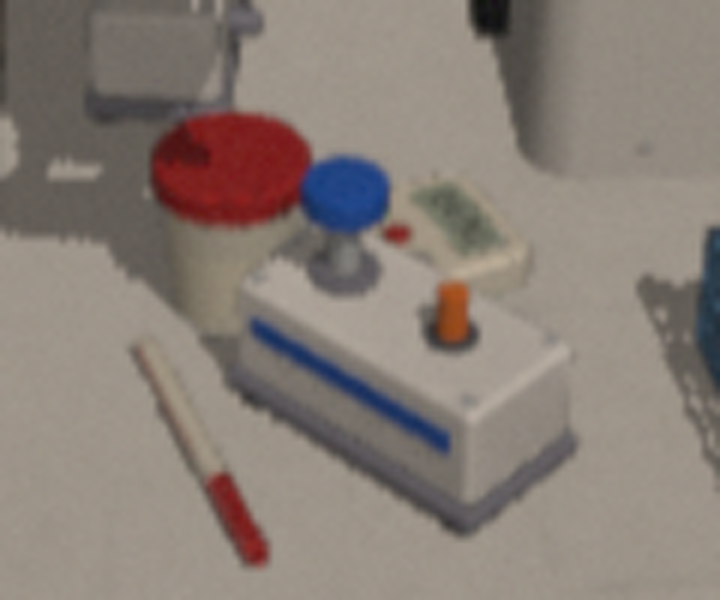

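The pin tip is at about row 289, where a fully-out pin should appear, and the knob top is at about (346,182), so it is up. The gripper is clear of everything.

```bash
python3 -c "
from rig import ticket; print(ticket.finish_job())"
```

```text
the job is handed in; nothing more can be done
None
```

I pressed the blue knob four full strokes with closed fingertips. Each time it was let right back up, and the orange pin popped out on the fourth. I then raised the gripper to 0.237 m and handed the job in at about 8.7 s; no verdict was reported.

- **Pin:** in the last side picture its tip sits at about row 289. That matches the calculated position for fully out (20 mm).
- **Knob:** it is back up, with its top within a couple of pixels of where it should be.
- **Strokes:** on strokes 1 and 2 the tool stopped at 0.085 m, the knob's lowest point, with up to about 28 N vertical force and about 12 N sideways. Strokes 3 and 4 used the same commands, but I took no reading at the bottom.
- **Surroundings:** the blue pump, red cup, timer and marker look unmoved. The yellow pump, the two yellow cups and the forceps were outside the last pictures. The tool never worked near them.
- **Disagreement:** the two cameras placed the knob about 4 mm apart, so I used the midpoint. The fingertips came down on the knob each time.

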